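# Spring and cap on the clamp post

### The job

Put the clamp post together: thread the tall coil spring over the square post, twisting it a little whenever it snags, until it stands fully home on the post's foot; then take only the top cap off the pile and set it over the post so that it sits flat on the spring. Let go of everything, and leave the rest of the pile and all the other things on the bench as they are.

Things in the scene. Friction and masses are not known exactly. Their poses are not given: they have to be found in the camera images.
- post: the square clamp post, fixed: a grey disc foot (diameter 90, 20 high) carrying an upright plain steel post, 26 x 26 square (37 across its corners), whose end tapers over the last 12 to 12 x 12; its tip is 118 above the bench. Origin on the bench, on the post's axis; z up; x and y are square to the post's flat sides. Sizes in mm.
- spring_mid (a point): centre (half-way up) of the tall coil spring, standing upright on the bench at the start: outer diameter 52, inner 40, 80 tall, wire 5, 140 g. Stiff: treat it as one rigid piece. z up its axis; its +x points towards the tail at its foot. Home, it stands on the post's disc foot: this point is 60 above the bench and the post's tip 18 above the spring's top. Sizes in mm.
- spring_tail (a point): end of the wire at the spring's foot, bent inwards towards the axis, 14 from the axis (point given: 16 out, 2.5 up). It passes the post's flat sides but snags on its corners: it goes down while it points within about 20 degrees of square to one of the four sides; otherwise it catches, on the end or part-way down, until the spring is turned a little. Sizes in mm.
- cap_top_centre (a point): centre (half-way up) of the top cap of the pile, 84 above the bench; z up. All three caps: aluminium, 85 g, 40 tall; from below a skirt (outer diameter 66, inner 56, 14 deep), a plate 4 thick, a round neck to grip (outer 48, 22 tall); a hole of 42 right through. Placed, the skirt hangs over the spring's top, the plate rests on the spring, this point 106 above the bench. Sizes in mm.
- cap_mid_centre (a point): centre of the middle cap of the pile, 26 below the top one; its neck stands inside the skirt of the top cap and carries it. Sizes in mm.
- cap_low_centre (a point): centre of the lowest cap, 26 lower again. Sizes in mm.
- pile_board: round plywood board, diameter 84, 12 thick, fixed to the bench, on which the pile of caps stands; origin at the centre of its underside Sizes in mm.
- tub: white can of filler, upright, diameter 90, 120 tall; origin at the centre of its underside; stands behind the work (mm)
- glue: white bottle, upright, diameter 44, 100 tall; origin at the centre of its underside; stands somewhere between the work places (mm)
- short_spring: a shorter, wider coil spring (outer diameter 56, only 42 tall), standing upright; not the one wanted; origin at the centre of its underside (mm)
- screwdriver: screwdriver, about 200 long, lying on the bench in front of the work, under 35 high; origin near its middle, its length along its own x axis (mm)
- brush: brush, about 200 long, lying at the left, under 30 high; origin near its middle, its length along its own x axis (mm)
- tape: cardboard ring, diameter 90, 24 high, lying flat at the right; origin at the centre of its underside (mm)
- stub: a short ROUND post (diameter 24, top 70 above the bench) on a disc foot of diameter 70, fixed to the bench; not the one wanted; origin at the centre of its underside (mm)

How it is judged:
On the way, in this order (a step that is already met when the one before it is completed fails the run):
1. the tall spring is fully home on the post's foot, before it is capped (z of spring_mid in the frame of post between 0.0565 and 0.0635 m and horizontal distance between spring_mid and post below 0.008 m and angle between spring_mid's own z axis and vertical below 0.1 rad), for 0.2 s.
2. the top cap sits flat on the spring, over the post (z of cap_top_centre in the frame of post between 0.102 and 0.11 m and horizontal distance between cap_top_centre and post below 0.009 m and angle between cap_top_centre's own z axis and vertical below 0.1 rad), for 0.2 s.
At the end, for the whole second after the job is handed in: The tall spring stands upright around the square post, its foot on the disc (height within 3.5 mm, axis within 8 mm, within 6 degrees of upright); the cap from the top of the pile lies flat on it over the post (height within 4 mm, axis within 9 mm, within 6 degrees); both released and at rest (all of step 1 and all of step 2 and linear speed of each of spring, cap_top below 0.02 m/s); the robot touches nothing.
It fails at once if one of the two lower caps is moved by more than 20 mm (distance of any of cap_mid_centre, cap_low_centre from where it was at the start of the episode above 0.02 m).
It fails at once if another thing on the bench is moved by more than 30 mm (distance of any of tub, glue, short_spring, screwdriver, brush, tape from where it was at the start of the episode above 0.03 m).
It also fails if it takes over 64 s, if anything falls off the work surface, if the arm or the gripper's body presses on something with over 40 N, if the wrist force passes 120 N, or if a joint passes its speed limit or range.

### The arm

A 6-joint arm with a two-finger parallel gripper is mounted at the origin on the work surface. World frame = base frame: x ahead of the robot, y to its left, z up, the work surface at z = 0. Lengths are in m, angles in rad, forces in N, time in s.
With the tool pointing down it reaches from about 0.325 to 0.775 m from the base axis. Payload 5.5 kg.
Tool frame: the origin (TCP) lies between the finger pads; the fingertips stand ahead of it and the grasp point (between the pads) lies 5 mm behind it (robot.finger_overhang is the z of the fingertips in the tool frame, in m); z points along the fingers, x is the direction in which the jaws open and shut, and the axes are right-handed (so a half turn about z gives the same grasp; the last joint's range is limited). The gripper opens to 85 mm and grips with 20 to 120 N. Pads are 22 mm wide; open, the fingers measure 114 mm over their backs; the gripper's body (76 mm by 85 mm) begins 54 mm behind the grasp point. The pads swing forward as they close: fully open they stand 13 mm farther back than shut.
Start: joints at [-1.295, 0.091, 1.231, -0, 1.82, -0.057], TCP at [0.196, -0.567, 0.245] pointing down, gripper open.
Joint ranges: [-2.87, 2.87], [-0.86, 2.18], [0.17, 2.46], [-1.51, 4.65], [0.06, 2.69], [-2.65, 2.65]. Speed limits (rad/s): [2.57, 2.57, 3.01, 3.14, 3.14, 3.14].

### API

Orientations are given as a unit quaternion [x, y, z, w].
In Python, from cell import robot, command_gripper, solver, cams gives the robot as it stands. Calls block until the motion is done:
- robot.goto(position, orientation): joint-space move of the TCP to a pose.
- robot.movel(position, rot=None, feed=0.15, threshold=None): straight line of the TCP; rot=None keeps the orientation; feed is the mean speed in m/s. With threshold (N) it stops when the force on the tool has changed by that much, and returns True; else False.
- robot.goto_joints(angles): joint-space move.
- command_gripper(opening, f_grip=None): opening from 0.0 (shut) to 1.0 (fully open); f_grip is the grip in N (None keeps the last); returns when the fingers have stopped.
- robot.dwell(seconds).
- solver.ik(position, orientation): joint angles nearest the present ones, or None.
- robot.sense(): the state.
- cams.snapshot(name): name is "side" or "top"; returns (picture, depth): 384x512x3 uint8, blue, green, red; 384x512 float32, m along the optical axis (not along the pixel's ray), 0 where there is no reading.
- cams.camera_model(name): a dict with "intrinsics" (3x3 intrinsics, pixels), "T" (4x4, takes a point from camera to world coordinates). Camera axes: x right, y down, z forward; pixel columns grow to the right and rows downward; lengths in m; the calibration is good to about 2 mm. A picture is of the moment at which its call begins. camera_model takes no time and is no camera call.
A pose or a line that the arm cannot do raises robot.Unreachable and nothing moves.
- robot.close_job(): hands the job in, once; it reports no verdict.
The state is a dict: "time_s": time; "joint_positions": joint angles; "qd": joint speeds; "joint_efforts": joint torques, N m; "eef_pos": TCP position; "tool_rot": TCP orientation; "contact_force": force on the tool from outside, world axes, zero at the start; "moment": the same for the moment, N m; "grip_width": opening from 0.0 (shut) to 1.0 (fully open).
Only numpy, scipy, OpenCV 4.12 (cv2) and the standard library are available. Lean on these libraries where they do the work, as an engineer would, in place of code of your own. Each camera call takes 0.05 s, during which the arm holds its last target. There are 200 camera calls.

## Working session

There is one attempt and no reset: what is moved stays moved. The work goes in short steps, each a Python script; the robot and the scene stay as the last script left them, time stands still between calls to the robot, and variables do not carry over. Pictures are saved under pics/ and viewed, about 8 in all and at most 12, crops included, and the job is handed in when it is done.

```bash
mkdir -p pics; ls
cat > h.py <<'E'
import numpy as np, cv2
from cell import robot, command_gripper, solver, cams
def snap(n):
    im,d=cams.snapshot(n); m=cams.camera_model(n); return im,d,np.array(m["intrinsics"]),np.array(m["T"])
def cloud(d,K,T):
    v,u=np.indices(d.shape); p=np.stack([(u-K[0,2])/K[0,0]*d,(v-K[1,2])/K[1,1]*d,d],-1)
    P=p@T[:3,:3].T+T[:3,3]; P[d<=0]=np.nan; return P
E
python3 - <<'E'
from h import *
for n in("top","side"):
    im,d,K,T=snap(n); cv2.imwrite(f"pics/{n}0.png",im); np.savez(f"pics/{n}0.npz",im=im,d=d,K=K,T=T)
    print(n,K.round(1).tolist(),T.round(3).tolist(),(d>0).mean())
a=cv2.imread("pics/top0.png");
cv2.imwrite("pics/top0b.png",cv2.resize(a,(800,600)));cv2.imwrite("pics/side0b.png",cv2.resize(cv2.imread("pics/side0.png"),(800,600)))
print(robot.sense(),robot.finger_overhang)
E
```

```text
pics
top [[405.1, 0.0, 263.6], [0.0, 405.1, 191.4], [0.0, 0.0, 1.0]] [[-0.01, -0.98, 0.199, 0.342], [-1.0, 0.009, -0.002, -0.022], [0.001, -0.199, -0.98, 1.154], [0.0, 0.0, 0.0, 1.0]] 0.99615478515625
side [[410.3, 0.0, 263.2], [0.0, 410.3, 190.0], [0.0, 0.0, 1.0]] [[-0.996, -0.045, 0.072, 0.474], [-0.084, 0.509, -0.857, 0.965], [0.002, -0.86, -0.511, 0.68], [0.0, 0.0, 0.0, 1.0]] 0.9958394368489584
{'time_s': 0.1, 'joint_positions': array([-1.29469032e+00,  9.18083727e-02,  1.23178659e+00,  9.18631663e-06,
        1.81982930e+00, -5.67120302e-02]), 'qd': array([-0.00091829, -0.00205599, -0.00254212,  0.00064863,  0.00050324,
       -0.00119468]), 'joint_efforts': array([ 2.90928438e-03, -4.60218966e+01, -4.19218469e+01, -9.74244813e-06,
        1.06333173e-02, -2.22975251e-05]), 'eef_pos': array([ 0.19595302, -0.56684481,  0.24423716]), 'tool_rot': array([ 8.14465695e-01, -5.80210990e-01, -7.11787767e-04, -5.76258356e-04]), 'contact_force': array([0.40423096, 0.03762284, 0.06803229]), 'moment': array([ 0.02320363, -0.04736435,  0.03222901]), 'grip_width': 1.0033899489491158} 0.014
```

View pics/top0b.png

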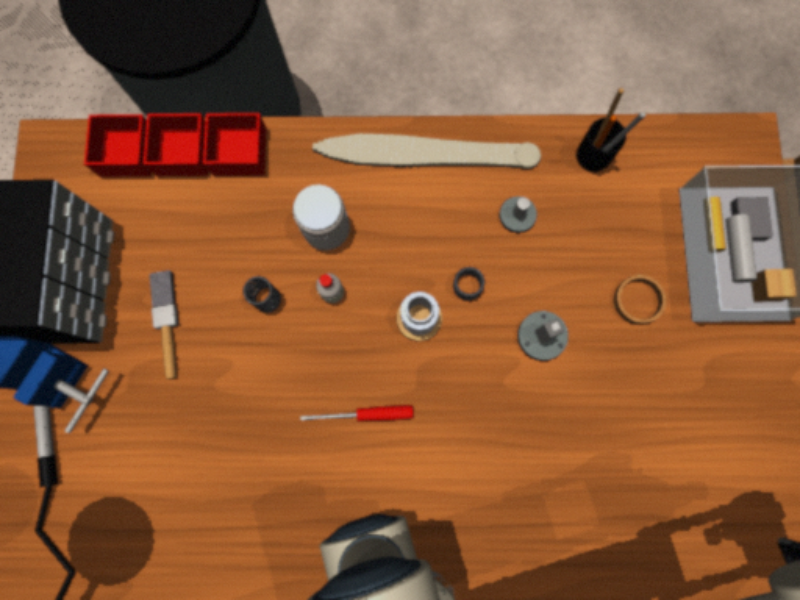

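View pics/side0b.png

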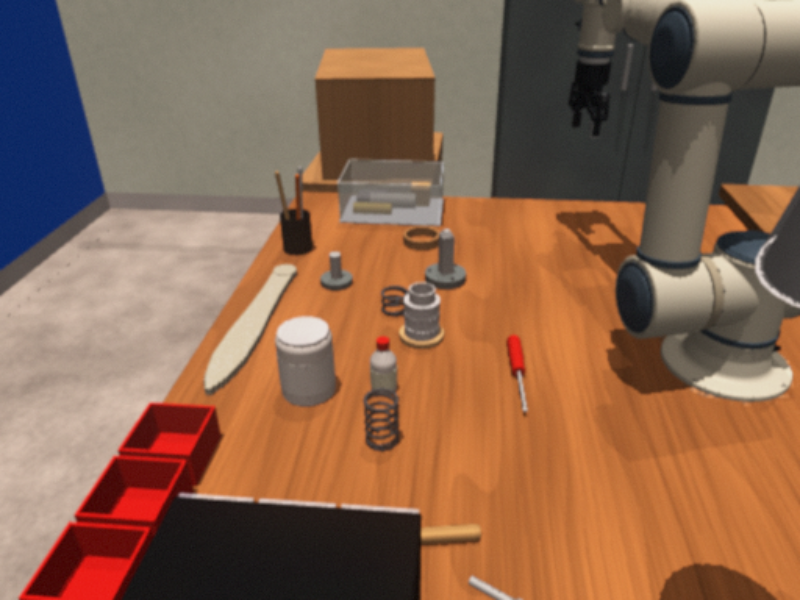

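The top view (800 px scale) shows the tall spring at (262,294), glue (330,288), pile (420,313), short spring (468,283), square post (543,335) and stub (518,213). The side view shows the same things. Next I measure from depth and make close crops.

```bash
cat > m.py <<'E'
from h import *
def ld(n):
    z=np.load(f"pics/{n}0.npz"); return z["im"],z["d"],z["K"],z["T"]
it,dt,Kt,Tt=ld("top"); is_,ds,Ks,Ts=ld("side")
Pt=cloud(dt,Kt,Tt); Ps=cloud(ds,Ks,Ts)
E
python3 - <<'E'
from m import *
def st(name,c,r,lo,hi):
    for n,P in(("top",Pt),("side",Ps)):
        m=(np.hypot(P[...,0]-c[0],P[...,1]-c[1])<r)&(P[...,2]>lo)&(P[...,2]<hi); q=P[m]
        if len(q)>4:
            e=cv2.minEnclosingCircle(q[:,:2].astype(np.float32)); print(name,n,len(q),"mean",q.mean(0).round(4),"rng",q[:,:2].min(0).round(4),q[:,:2].max(0).round(4),"mid",((q[:,:2].min(0)+q[:,:2].max(0))/2).round(4),"circ",np.round(e[0],4),round(e[1],4),"zmax",q[:,2].max().round(4))
g=lambda u,v:Pt[int(v*.64),int(u*.64)]
for nm,(u,v),r,lo,hi in [("spring",(262,285),.05,.06,.1),("glue",(327,283),.05,.03,.12),("pile",(420,306),.06,.095,.12),("pileplate",(420,306),.06,.07,.09),("posttop",(552,327),.05,.1,.13),("postfoot",(543,340),.06,.012,.028),("short",(468,279),.05,.03,.06),("tub",(320,208),.07,.1,.14),("stubtop",(523,205),.05,.055,.09)]:
    c=g(u,v); print(nm,c.round(3)); st(nm,c,r,lo,hi)
def crop(im,u,v,w,h,W,H): 
    u,v=int(u*.64),int(v*.64); return cv2.resize(im[v-h:v+h,u-w:u+w],(W,H),interpolation=cv2.INTER_CUBIC)
a=np.hstack([crop(it,262,294,20,15,400,300),crop(it,543,335,20,15,400,300)])
b=np.hstack([crop(is_,381,420,28,21,400,300),crop(is_,446,260,28,21,400,300)])
cv2.imwrite("pics/crop1.png",np.vstack([a,b]))
E
```

```text
spring [0.602 0.252 0.02 ]
spring top 139 mean [0.5775 0.2443 0.0751] rng [0.555  0.2205] [0.6044 0.271 ] mid [0.5797 0.2457] circ [0.5784 0.2455] 0.0262 zmax 0.0849
spring side 204 mean [0.5766 0.2489 0.0733] rng [0.5534 0.2226] [0.6024 0.2747] mid [0.5779 0.2487] circ [0.5761 0.2483] 0.0269 zmax 0.0808
glue [0.586 0.121 0.099]
glue top 230 mean [0.5856 0.121  0.071 ] rng [0.5689 0.1031] [0.6127 0.1467] mid [0.5908 0.1249] circ [0.5916 0.1243] 0.0228 zmax 0.1016
glue side 383 mean [0.5886 0.139  0.0636] rng [0.5688 0.1181] [0.6106 0.1522] mid [0.5897 0.1351] circ [0.5897 0.1308] 0.0217 zmax 0.1015
pile [ 0.563 -0.037  0.012]
pile top 74 mean [ 0.5391 -0.0368  0.1018] rng [ 0.5162 -0.0595] [ 0.5618 -0.0146] mid [ 0.539 -0.037] circ [ 0.5398 -0.0365] 0.024 zmax 0.107
pile side 102 mean [ 0.5379 -0.0331  0.0997] rng [ 0.5152 -0.0586] [ 0.561  -0.0075] mid [ 0.5381 -0.0331] circ [ 0.5392 -0.0334] 0.0261 zmax 0.1038
pileplate [ 0.563 -0.037  0.012]
pileplate top 230 mean [ 0.5368 -0.036   0.0806] rng [ 0.5073 -0.0685] [ 0.5724 -0.0035] mid [ 0.5399 -0.036 ] circ [ 0.5399 -0.0361] 0.0329 
[... 1084 characters left out ...]
4  -0.0939] mid [ 0.598  -0.1227] circ [ 0.5981 -0.1228] 0.029 zmax 0.044
tub [0.714 0.134 0.118]
tub top 835 mean [0.7113 0.1361 0.1169] rng [0.6709 0.0933] [0.7572 0.1822] mid [0.7141 0.1377] circ [0.7153 0.138 ] 0.0448 zmax 0.1244
tub side 742 mean [0.7113 0.1519 0.115 ] rng [0.67   0.0987] [0.7584 0.1886] mid [0.7142 0.1436] circ [0.7134 0.1437] 0.0452 zmax 0.1215
stubtop [ 0.734 -0.224  0.07 ]
stubtop top 66 mean [ 0.7357 -0.2251  0.067 ] rng [ 0.7248 -0.2367] [ 0.7482 -0.214 ] mid [ 0.7365 -0.2253] circ [ 0.7369 -0.226 ] 0.0122 zmax 0.0746
stubtop side 39 mean [ 0.7351 -0.2182  0.0643] rng [ 0.7245 -0.2339] [ 0.7455 -0.209 ] mid [ 0.735  -0.2214] circ [ 0.7333 -0.2219] 0.0134 zmax 0.07
```

View pics/crop1.png

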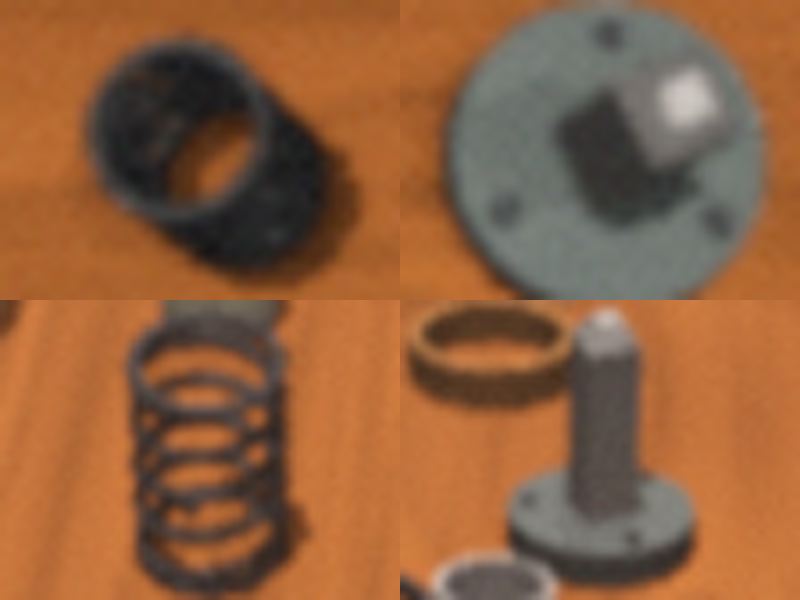

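Crops: top-left spring ring at (180,128); top-right post with its bright tip at (690,98), turned about 18°; bottom-left a possible tail blob at about (185,505). I now refine the post's tip and yaw, and check the tail on the rectified foot plane.

```bash
cat >> h.py <<'E'
def ray(K,T,uv,z):
    r=T[:3,:3]@np.linalg.solve(K,[uv[0],uv[1],1.]); return T[:3,3]+r*(z-T[2,3])/r[2]
def proj(K,T,p):
    c=T[:3,:3].T@(np.asarray(p)-T[:3,3]); c=K@c; return c[:2]/c[2]
def rect(im,K,T,c,z,h,N):
    w=[[c[0]+sx*h,c[1]+sy*h] for sx,sy in((1,1),(1,-1),(-1,-1),(-1,1))] # up=+x, left=+y
    src=np.float32([proj(K,T,[*p,z]) for p in w]); dst=np.float32([[0,0],[N,0],[N,N],[0,N]])
    return cv2.warpPerspective(im,cv2.getPerspectiveTransform(src,dst),(N,N),flags=cv2.INTER_CUBIC)
E
python3 - <<'E'
from m import *
# bright tip in top view
for n,im,K,T in(("top",it,Kt,Tt),("side",is_,Ks,Ts)):
    uv=proj(K,T,[.504,-.259,.118]).round().astype(int); s=9
    g=cv2.cvtColor(im,cv2.COLOR_BGR2GRAY)[uv[1]-s:uv[1]+s,uv[0]-s:uv[0]+s]
    g=cv2.resize(g,None,fx=8,fy=8,interpolation=cv2.INTER_CUBIC); th=(180 if n=="top" else 165)
    c=max(cv2.findContours((g>th).astype(np.uint8),0,1)[0],key=cv2.contourArea)
    p=np.array([ray(K,T,(q[0][0]/8-.44+uv[0]-s,q[0][1]/8-.44+uv[1]-s),.118)[:2]*1000 for q in c],np.float32)
    M=cv2.moments(p); print(n,g.max(),cv2.minAreaRect(p),"cent",M["m10"]/M["m00"],M["m01"]/M["m00"])
    # spring top ring: dark wire at z=.0775
A=[]
for im,K,T in((it,Kt,Tt),(is_,Ks,Ts)):
    for c,z,h in(((.578,.246),.0025,.034),((.504,-.258),.02 if im is it else .118,.05)):
        A.append(cv2.convertScaleAbs(rect(im,K,T,c,z,h,300),alpha=1.6))
cv2.imwrite("pics/rect1.png",np.vstack([np.hstack(A[:2]),np.hstack(A[2:])]))
E
```

```text
top 201 ((505.0110168457031, -260.74005126953125), (8.823102951049805, 9.142693519592285), 23.610332489013672) cent 504.98815506825906 -260.8114365798869
side 186 ((524.2550048828125, -314.08123779296875), (6.383079528808594, 40.88154220581055), 1.8300809860229492) cent 524.1749689688747 -314.4629910465057
```

View pics/rect1.png

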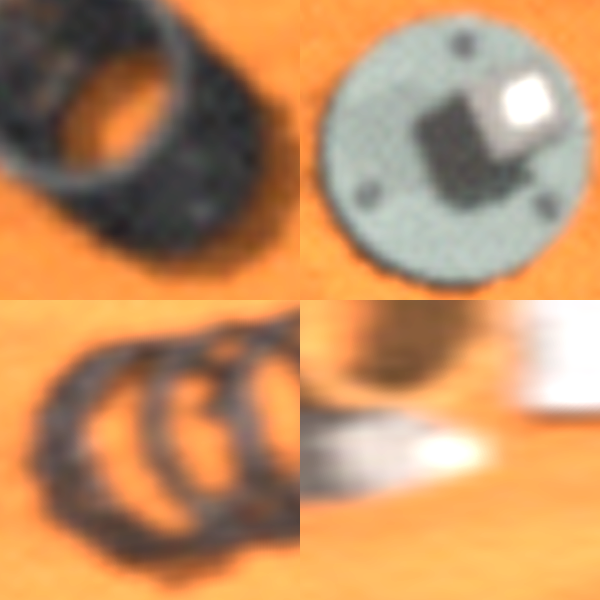

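The bottom-left rectified side view shows the foot ring centred near (150,450), with the tail's bump at (210,400). That puts the tail at an azimuth of about -50°. The post's yaw is about 20° mod 90, so the spring needs about -20° of turn. I centre it with two crossed squeezes, then grip and carry.

```bash
cat >> h.py <<'E'
def q(deg):
    a=np.radians(deg)/2; return np.array([np.cos(a),np.sin(a),0,0])
def st(tag=""):
    s=robot.sense(); print(tag,round(s["time_s"],2),"p",s["eef_pos"].round(4),"F",s["contact_force"].round(1),"M",s["moment"].round(2),"w",round(s["grip_width"],3)); return s
E
python3 - <<'E'
from h import *
c=[.578,.2465]
robot.goto([*c,.16],q(90)); st()
robot.movel([*c,.057],feed=.15); st("down")
command_gripper(0.45,20); st("sq1"); command_gripper(0.9)
robot.movel([*c,.057],rot=q(0),feed=.15); st("turned")
command_gripper(0.45,60); st("sq2")
robot.movel([*c,.21],feed=.2); st("lift")
im,d,K,T=snap("top"); cv2.imwrite("pics/l.png",im)
E
```

```text
3.26 p [0.5784 0.2457 0.1601] F [0.3 0.4 0.3] M [ 0.01 -0.04  0.03] w 0.998
down 4.09 p [0.5786 0.2467 0.0582] F [-0.4 -0.1  0.6] M [-0.05 -0.04 -0.04] w 1.001
sq1 4.51 p [0.5786 0.2468 0.0583] F [-0.3 -0.4  3. ] M [ 0.12  0.04 -0.01] w 0.598
turned 6.6 p [0.578  0.2465 0.057 ] F [-0.2 -0.5 -0.8] M [ 0.04 -0.02  0.01] w 0.896
sq2 6.97 p [0.5782 0.2465 0.0575] F [-0.6  0.1  2.9] M [-0.07  0.11  0.  ] w 0.586
lift 7.88 p [0.5775 0.2463 0.2079] F [-0.6  0.2 -2.4] M [-0.01 -0.01  0.01] w 0.584
```

Run:
```python
from h import *
p=[.505,-.2608]
robot.movel([*p,.207],rot=q(-20),feed=.3); robot.dwell(.3); st("over")
A=[]
for n in("top","side"):
    im,d,K,T=snap(n); np.savez(f"pics/{n}1.npz",im=im,d=d,K=K,T=T)
    u=proj(K,T,[*p,.16]).astype(int); A.append(cv2.resize(im[u[1]-30:u[1]+45,u[0]-25:u[0]+25],(400,600),interpolation=cv2.INTER_CUBIC)); print(n,u)
cv2.imwrite("pics/over.png",np.hstack(A))
```

```text
over 10.09 p [ 0.5052 -0.2603  0.2071] F [-0.5  1.3 -0.8] M [ 0.01 -0.01  0.01] w 0.582
top [358 205]
side [285 134]
```

View pics/over.png

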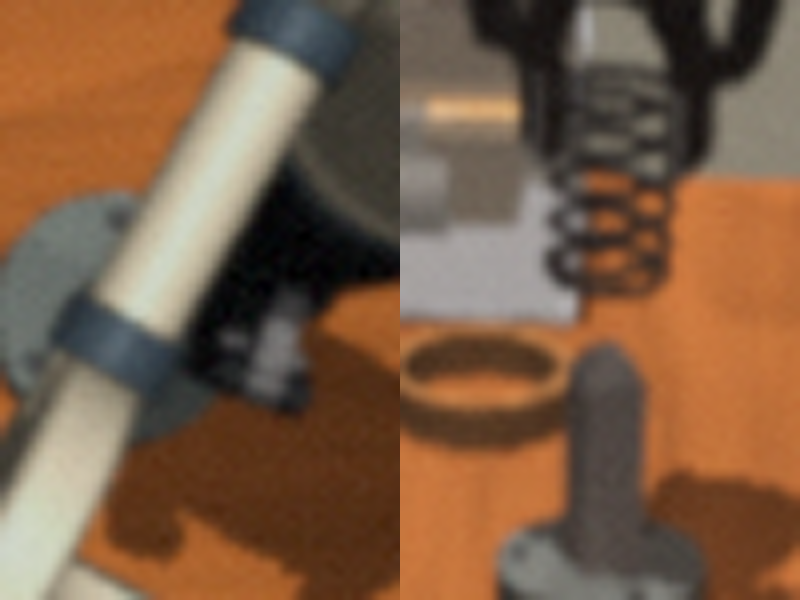

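The side view (right half) shows the spring's foot centre near (607,270), right over the post tip (607,350). The spring's upper end, near (630,75), suggests a slight lean. I check that against the projection of a true vertical.

Run:
```python
from m import *
p=[.505,-.2605]
c=lambda z:((proj(Ks,Ts,[*p,z])-[285-25,134-30])*8+[400,0]).round()
for z in(.02,.118,.15,.19,.23): print(z,c(z))
z=np.load("pics/side1.npz"); P=cloud(z["d"],Ks,Ts)
m=(np.hypot(P[...,0]-p[0],P[...,1]-p[1])<.04)
for lo in np.arange(.145,.235,.01):
    k=m&(P[...,2]>lo)&(P[...,2]<lo+.01); Q=P[k]
    if len(Q)>3: print(lo.round(3),len(Q),Q[:,:2].min(0).round(4),Q[:,:2].max(0).round(4))
m=(np.hypot(P[...,0]-p[0],P[...,1]-p[1])<.03)
for lo in np.arange(.03,.12,.02):
    k=m&(P[...,2]>lo)&(P[...,2]<lo+.02); Q=P[k]
    print("post",lo.round(3),len(Q),Q[:,:2].min(0).round(4),Q[:,:2].max(0).round(4))
```

```text
0.02 [593. 554.]
0.118 [600. 342.]
0.15 [602. 270.]
0.19 [605. 177.]
0.23 [609.  80.]
0.145 49 [ 0.4801 -0.2826] [ 0.5284 -0.2327]
0.155 30 [ 0.4805 -0.282 ] [ 0.5286 -0.2306]
0.165 25 [ 0.4877 -0.2823] [ 0.5264 -0.2339]
0.175 31 [ 0.4781 -0.2838] [ 0.5255 -0.2325]
0.185 32 [ 0.4816 -0.281 ] [ 0.5261 -0.2305]
0.195 49 [ 0.4664 -0.2838] [ 0.5396 -0.2311]
0.205 52 [ 0.4667 -0.2779] [ 0.5397 -0.2311]
0.215 60 [ 0.4673 -0.285 ] [ 0.54   -0.2315]
0.225 65 [ 0.4704 -0.2818] [ 0.5399 -0.2313]
post 0.03 54 [ 0.4854 -0.2609] [ 0.5164 -0.2403]
post 0.05 54 [ 0.4863 -0.2601] [ 0.5169 -0.2371]
post 0.07 53 [ 0.4869 -0.2614] [ 0.5173 -0.2385]
post 0.09 60 [ 0.4875 -0.2643] [ 0.518  -0.2403]
post 0.11 23 [ 0.4916 -0.2663] [ 0.5114 -0.2451]
```

The lean is only about 1.5°, and the post sits about 1 mm to -x of my target. Now insert with force guarding.

Run:
```python
from h import *
p=[.5043,-.2605]
robot.movel([*p,.182],feed=.1); st("pre")
for z in(.16,.14,.12,.1,.0775):
    hit=robot.movel([*p,z],feed=.04,threshold=8); s=st(f"{z} hit={hit}")
    if hit: break
```

```text
pre 10.59 p [ 0.5039 -0.2603  0.181 ] F [ 0.7  0.7 -0.7] M [ 0.07 -0.05 -0.04] w 0.579
0.16 hit=False 11.29 p [ 0.5043 -0.2605  0.16  ] F [ 1.4 -0.1 -1.2] M [ 0.03 -0.03  0.02] w 0.583
0.14 hit=False 11.94 p [ 0.5043 -0.2605  0.1399] F [ 0.5 -0.8 -1.1] M [-0.02  0.06 -0.01] w 0.579
0.12 hit=False 12.59 p [ 0.5043 -0.2605  0.1199] F [ 0.7 -0.  -1.6] M [-0.    0.03 -0.02] w 0.582
0.1 hit=False 13.24 p [ 0.5043 -0.2605  0.0999] F [-0.2 -0.5 -2.5] M [-0.03  0.05  0.04] w 0.581
0.0775 hit=True 13.8 p [ 0.504  -0.2603  0.0774] F [-0.7  0.1  4.5] M [ 0.06  0.15 -0.01] w 0.584
```

It went straight down with no snag, meeting contact right at home height (TCP 0.0774). Release, retreat and check.

Run:
```python
from h import *
command_gripper(1.0); st("open")
p=robot.sense()["eef_pos"]
robot.movel([p[0],p[1],.2],feed=.15)
robot.goto([.5393,-.0363,.2],q(90)); st("at pile")
A=[]
for n in("top","side"):
    im,d,K,T=snap(n); P=cloud(d,K,T)
    m=np.hypot(P[...,0]-.504,P[...,1]+.26)<.034
    for lo,hi in((.09,.108),(.109,.125)):
        Q=P[m&(P[...,2]>lo)&(P[...,2]<hi)]
        if len(Q)>3: print(n,lo,len(Q),"zmax",np.percentile(Q[:,2],[50,95]).round(4),Q[:,:2].min(0).round(4),Q[:,:2].max(0).round(4),((Q[:,:2].max(0)+Q[:,:2].min(0))/2).round(4))
    u=proj(K,T,[.504,-.26,.08]).astype(int); A.append(cv2.resize(im[u[1]-25:u[1]+25,u[0]-25:u[0]+25],(400,400),interpolation=cv2.INTER_CUBIC))
cv2.imwrite("pics/home.png",np.hstack(A))
```

```text
open 14.25 p [ 0.5034 -0.2599  0.0761] F [0.2 0.1 0.7] M [ 0.01 -0.06  0.04] w 1.001
at pile 16.58 p [ 0.5392 -0.0367  0.1995] F [-0.4  0.3 -0.2] M [-0.   -0.01  0.04] w 0.996
top 0.09 159 zmax [0.0986 0.1066] [ 0.4798 -0.2872] [ 0.5282 -0.2354] [ 0.504  -0.2613]
top 0.109 64 zmax [0.1144 0.12  ] [ 0.4939 -0.2727] [ 0.5175 -0.2484] [ 0.5057 -0.2605]
side 0.09 86 zmax [0.0979 0.1062] [ 0.478  -0.2745] [ 0.5274 -0.2319] [ 0.5027 -0.2532]
side 0.109 28 zmax [0.1138 0.1174] [ 0.4914 -0.2629] [ 0.5146 -0.2453] [ 0.503  -0.2541]
```

View pics/home.png

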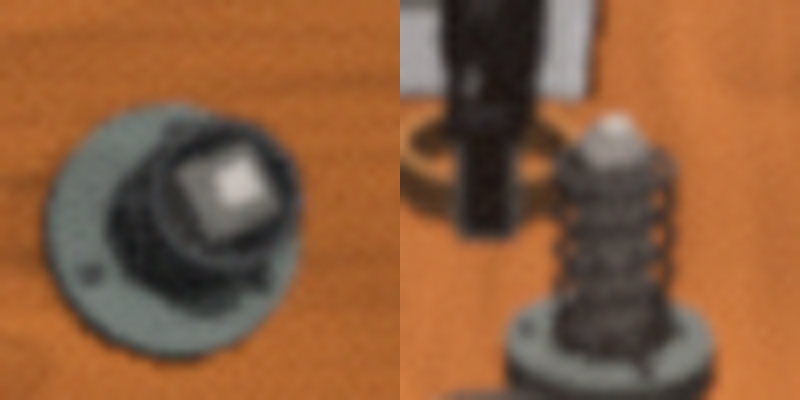

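The spring stands home and upright: ring centre at (230,195) in the left view, with the tip showing above it in both. Now the cap, with guarded touch to find the plate.

Run:
```python
from h import *
c=[.5393,-.0363]
command_gripper(.74,20)
robot.movel([*c,.115],feed=.15); st("pre")
hit=robot.movel([*c,.088],feed=.025,threshold=3); s=st(f"touch {hit}")
z=s["eef_pos"][2]+(.003 if hit else .001)
robot.movel([*c,z],feed=.05); st("back")
command_gripper(.45,20); st("sq1")
```

```text
pre 17.76 p [ 0.5397 -0.0363  0.116 ] F [-0.8  0.6  0.1] M [ 0.03  0.06 -0.03] w 0.74
touch True 18.68 p [ 0.5391 -0.0363  0.09  ] F [ 0.1 -0.6  4.3] M [ 0.04  0.09 -0.01] w 0.741
back 18.93 p [ 0.5394 -0.0363  0.0931] F [ 0.9 -0.3 -0.6] M [-0.01 -0.04 -0.04] w 0.744
sq1 19.2 p [ 0.5394 -0.0361  0.0932] F [-1.1  0.7  2.5] M [ 0.22 -0.03 -0.03] w 0.576
```

Run:
```python
from h import *
c=[.5393,-.0363]; z=.0935
command_gripper(.74)
robot.movel([*c,z],rot=q(0),feed=.15); st("turned")
command_gripper(.45,50); g=st("sq2")
robot.movel([*c,z+.02],feed=.05); robot.movel([*c,.19],feed=.15); st("lift")
# centre: grasp offset z
print("grip z",g["eef_pos"][2])
p=[.504,-.2605]
robot.movel([*p,.19],rot=q(0),feed=.2); robot.dwell(.2); st("over")
A=[]
im,d,K,T=snap("side")
for c in([.504,-.26,.15],[.5393,-.0363,.06]):
    u=proj(K,T,c).astype(int); A.append(cv2.resize(im[u[1]-37:u[1]+38,u[0]-25:u[0]+25],(400,600),interpolation=cv2.INTER_CUBIC))
cv2.imwrite("pics/cap.png",np.hstack(A))
```

```text
turned 21.21 p [ 0.5393 -0.0363  0.0935] F [-0.1  0.5  0.3] M [-0.02  0.02  0.06] w 0.741
sq2 21.49 p [ 0.5395 -0.0363  0.0938] F [-0.5  1.1  2. ] M [-0.01 -0.02 -0.02] w 0.551
lift 22.7 p [ 0.539  -0.0363  0.189 ] F [0.7 0.2 0.1] M [ 0.02  0.03 -0.03] w 0.554
grip z 0.09383607103912008
over 24.18 p [ 0.5043 -0.2597  0.1901] F [-0.4 -0.1 -1.4] M [-0.07  0.06 -0.03] w 0.547
```

View pics/cap.png

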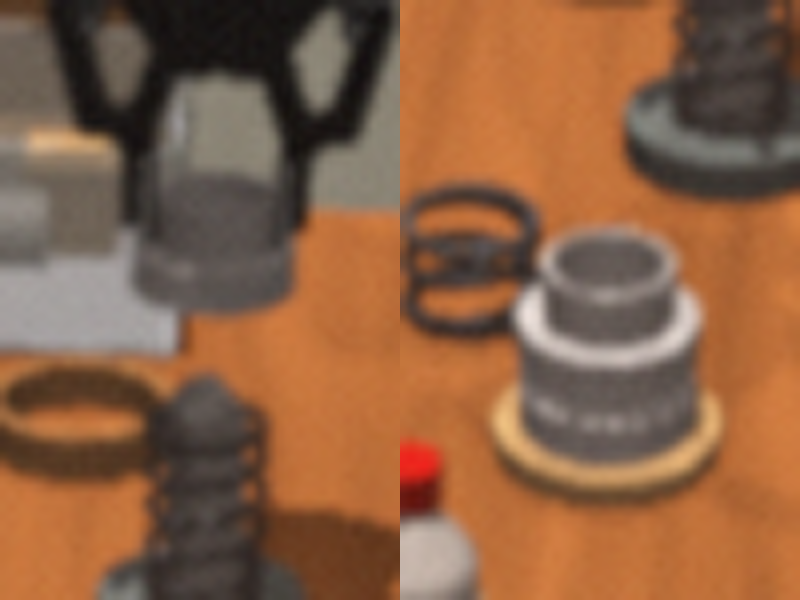

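The left view shows the cap, held level, centred over the spring (213 against 208 px). The right view shows both lower caps still in place. Lower it with guarding.

Run:
```python
from h import *
p=[.504,-.2605]
robot.movel([*p,.15],feed=.1); st("pre")
for z in(.134,.127,.1155):
    hit=robot.movel([*p,z],feed=.03,threshold=5); st(f"{z} {hit}")
    if hit: break
```

```text
pre 24.78 p [ 0.5039 -0.2604  0.1498] F [ 0.6 -0.2 -0.4] M [-0.   -0.04  0.01] w 0.554
0.134 False 25.47 p [ 0.504  -0.2605  0.134 ] F [-0.1 -0.1 -0.4] M [-0.04 -0.02 -0.01] w 0.551
0.127 False 25.85 p [ 0.5039 -0.2604  0.1266] F [-0.2  0.1 -0.8] M [ 0.02 -0.03  0.05] w 0.55
0.1155 True 26.26 p [ 0.504  -0.2605  0.1158] F [-0.7 -0.9  4.6] M [-0.01  0.05 -0.01] w 0.552
```

Seated at exactly the expected height (TCP 0.1158). Release, retreat and check.

Run:
```python
from h import *
command_gripper(.74); robot.movel([.504,-.2605,.135],feed=.08); robot.movel([.504,-.2605,.23],feed=.15)
robot.goto([.42,.05,.28],q(0)); robot.dwell(.3); st("away")
A=[]
for n in("top","side"):
    im,d,K,T=snap(n); P=cloud(d,K,T)
    m=np.hypot(P[...,0]-.504,P[...,1]+.26)<.036
    for lo,hi in((.1,.109),(.12,.135)):
        Q=P[m&(P[...,2]>lo)&(P[...,2]<hi)]
        if len(Q)>3: print(n,lo,len(Q),"z50,95",np.percentile(Q[:,2],[50,95]).round(4),"mid",((Q[:,:2].max(0)+Q[:,:2].min(0))/2).round(4),"half",((Q[:,:2].max(0)-Q[:,:2].min(0))/2).round(4))
        if lo==.12: # plane tilt of the rim
            r=Q[np.hypot(*(Q[:,:2]-Q[:,:2].mean(0)).T)<.03]; print("tilt",np.linalg.lstsq(np.c_[r[:,:2]-r[:,:2].mean(0),np.ones(len(r))],r[:,2],rcond=None)[0][:2].round(3))
    u=proj(K,T,[.504,-.26,.08]).astype(int); A.append(cv2.resize(im[u[1]-25:u[1]+25,u[0]-25:u[0]+25],(400,400),interpolation=cv2.INTER_CUBIC))
cv2.imwrite("pics/done.png",np.hstack(A))
```

```text
away 29.28 p [0.4202 0.0494 0.2797] F [ 0.5 -0.3  0.4] M [ 0.   -0.01  0.01] w 0.738
top 0.1 237 z50,95 [0.1037 0.1083] mid [ 0.5033 -0.2609] half [0.0323 0.0323]
top 0.12 82 z50,95 [0.1238 0.127 ] mid [ 0.503 -0.26 ] half [0.0235 0.0236]
tilt [0.    0.004]
side 0.1 82 z50,95 [0.1024 0.108 ] mid [ 0.5012 -0.2546] half [0.0327 0.0281]
side 0.12 51 z50,95 [0.1228 0.1254] mid [ 0.5018 -0.2574] half [0.0228 0.025 ]
tilt [-0.     0.005]
```

View pics/done.png

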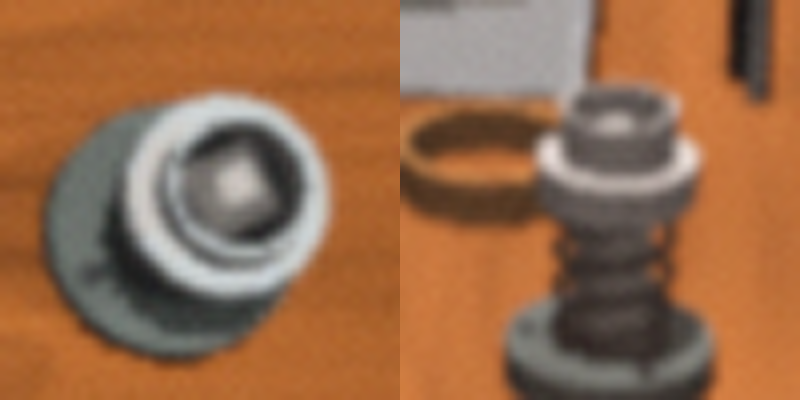

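The cap lies flat over the post: its ring is centred near (230,195) in the left view with the tip visible in the hole, and it is level in the side view. Handing in.

```bash
python3 -c "
from h import *
robot.close_job(); st()"
```

```text
the job is handed in; nothing more can be done
the job is handed in; nothing more can be done
```

The clamp post is together: the tall spring stands home on the post's foot and the top cap sits flat on it. I handed the job in at about 29 s of the 64 s allowed; the system gives no verdict.

**Spring:** I squeezed it from two crossed directions to centre it, turned it -20° to bring its tail square to the post, and lowered it with force guarding. It never snagged, so no further twisting was needed. It met the foot at the expected height (TCP 0.0774 m, expected about 0.0775).

**Cap:** I centred and gripped it the same way, lifted only the top one, and lowered it until it touched at TCP 0.1158 m, the expected height.

**Last checks:**
- **Cap position:** it is tilted under 0.5°, its rim is at about 0.124–0.127 m, and its centre is at about (0.503, -0.260), against the post at about (0.504, -0.2605).
- **Rest of the pile:** a picture taken after the cap was lifted showed the two lower caps still in place. I didn't measure them or the other things again at the end.
- **Disagreement:** the side view's raw depth centres differ from the top view's by 1–6 mm. I put that down to calibration and the side camera seeing only the near faces. All forces stayed below 5 N.

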